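# Lay out the home-office network corner ready for cabling

### The arm

A 7-joint arm with a two-finger parallel gripper is mounted at the origin on the work surface. World frame = base frame: x ahead of the robot, y to its left, z up, the work surface at z = 0. Lengths are in m, angles in rad, forces in N, time in s.
With the tool pointing down it reaches from about 0.4 to 0.85 m from the base axis. Payload 10.4 kg.
Tool frame: the origin (TCP) lies midway between the tips of the shut fingers; the grasp point (between the pads) lies manip.grip_depth behind it (manip.grip_depth is the distance from the TCP to the grasp point, in m); z points along the fingers, x is the direction in which the jaws open and shut, and the axes are right-handed (so a half turn about z gives the same grasp; the last joint's range is limited). The gripper opens to 85 mm and grips with 20 to 120 N. Pads are 22 mm wide; open, the fingers measure 114 mm over their backs; the gripper's body (76 mm by 85 mm) begins 54 mm behind the grasp point. The pads swing forward as they close: fully open they stand 13 mm farther back than shut.
Start: joints at [-1.235, 0.332, -0.065, 1.46, 0.022, 1.35, -0.088], TCP at [0.219, 0.585, 0.231] pointing down, gripper open.
Joint ranges: [-2.6, 2.6], [-0.5, 2.12], [-1.47, 1.34], [0.16, 2.42], [-1.27, 4.41], [0.06, 2.06], [-2.6, 2.6]. Speed limits (rad/s): [2.22, 2.22, 2.79, 2.79, 3.14, 3.14, 3.14].

### API

Orientations are given as a unit quaternion [x, y, z, w].
In Python, from workcell import manip gives the robot as it stands. The module is installed in compiled form; this text tells all that it offers.
- The arm moves only by the tool send_rows, never from a script. Its argument "steps" is a list of rows, each a list of 2 entries, a list of its own where there are three numbers: the shift along the tool's x, y, z in m, then the turn about the tool's z in rad. In form: [[[x, y, z], spin], ...]. A call has exactly 8 rows; each row is the pose to reach, as a shift and turn from the pose commanded when the call began, along the tool's axes at that moment; what a row does not reach only later rows make up. A row lasts 1/8 s, in which the tool goes at most 62.5 mm and 10.7 degrees, less where a joint would pass 70% of its speed; a pose out of reach is approached as far as the arm can. A call with a gripper value outside its range is refused whole. "hand" is the opening, from 0 (shut) to 1 (fully open), set as the call begins (left out, the last holds). The fingers move at their own pace and stop on an object; "force" is the grip in N (left out, the last holds). Time passes only in rows, so rows that repeat a pose let the fingers close, or fill a call up. It gives the time, the measured TCP pose, the force and the opening at its end, in the units of the state.
- manip.get_obs(): the state, without advancing time (a new reading comes with each control period).
- manip.camera(name): name is "side" or "top"; returns (picture, depth): 420x560x3 uint8, red, green, blue; 420x560 float32, m along the optical axis (not along the pixel's ray), 0 where there is no reading.
- manip.camera_info(name): a dict with "intrinsics" (3x3 intrinsics, pixels), "pose" (4x4, takes a point from camera to world coordinates). Camera axes: x right, y up, looking along -z (the intrinsics and any distortion apply to the point x, -y, -z); pixel columns grow to the right and rows downward; lengths in m; the calibration is good to about 2 mm. A picture is of the moment at which its call begins. camera_info takes no time and is no camera call.
- manip.hand_in(): hands the job in, once; it reports no verdict.
The state is a dict: "clock": time; "joint_pos": joint angles; "joint_velocities": joint speeds; "tau": joint torques, N m; "position": TCP position; "ee_rot": TCP orientation; "ft_force": force on the tool from outside, world axes, zero at the start; "torque": the same for the moment, N m; "grip_width": opening from 0.0 (shut) to 1.0 (fully open).
Only numpy, scipy, OpenCV 4.12 (cv2) and the standard library are available. Lean on these libraries where they do the work, as an engineer would, in place of code of your own. Each camera call takes 0.05 s, during which the arm holds its last target.

### The job

Lay out the network gear around the black router, whose sockets face you, ready for cabling: set the white fibre modem beside it on the side where the fibre outlet is and the dark grey mini server on its other side, between the router and the round cable grommet, each centred on the router's side with 3 cm of air to it, and put the orange drive on top of the server, centred and lying the same way. Set the blue switch in front of the router's socket side, centred on the router, leaving 5 cm for the patch leads. Stand everything flat and squared up with the router, long sides facing you, and leave the mug, pen pot and stapler where they are.

Things in the scene. Friction and masses are not known exactly. Their poses are not given: they have to be found in the camera images.
- router: Black wireless router fixed to the desk, 130 deep (x) x 200 wide (y) x 34 mm high: sides at y = +-100, socket face at x = -65 mm. Sockets (one blue, four yellow) face -x, towards the robot; centre the switch on the router's width. Three upright antennas 14 mm wide reach 169 mm above the desk, at x = -61, y = +-83 and x = 62, y = 0 mm. Origin at the centre of its underside, z up.
- outlet: White square fibre outlet box with a green socket, fixed to the desk, 80 x 80 x 23 mm; green socket sticks out 13 mm towards its -x. It lies to the left or to the right of the router, its centre 290 to 312 mm from the router's centre. Origin at the centre of its underside.
- grommet: Dark round cable grommet in the desk top, 68 mm across, 7 mm high, fixed. It lies on the router's other side from the outlet, its centre 290 to 312 mm from the router's centre. Origin at the centre of its underside.
- modem: White fibre modem with grey vent slots, loose, 64 deep (x) x 92 wide (y) x 28 mm high, about 0.18 kg. Origin at the centre of its underside; x runs from its socket side to its back (depth), y along its width, z up.
- switch: Blue five-port network switch, loose, 64 deep (x) x 100 wide (y) x 25 mm high, about 0.25 kg. Origin at the centre of its underside; x runs from its socket side to its back (depth), y along its width, z up.
- server: Dark grey ribbed mini server, loose, 64 deep (x) x 104 wide (y) x 40 mm high with a flat top, about 0.42 kg. Origin at the centre of its underside; x runs from its socket side to its back (depth), y along its width, z up.
- drive: Orange rugged portable drive with a silver panel on top, loose, 52 deep (x) x 96 wide (y) x 14 mm thick, lying flat, about 0.10 kg. Origin at the centre of its underside; x across its narrow way, y along its length, z up.
- mug: Blue mug, a bystander, 82 mm across, 95 mm high, handle towards its +y. Origin at the centre of its underside.
- penpot: Cream pen pot with pencils, a bystander, 76 mm across, 100 mm high, pencils up to 170 mm. Origin at the centre of its underside.
- stapler: Red stapler, a bystander, 130 x 34 x 46 mm, lying along its x. Origin at the centre of its underside.
Things that resemble listed ones, but are neither listed nor needed, are in the scene too. Several things look just like the drive: the one meant starts farthest from the robot's base.

How it is judged:
At the end, for the whole second after the job is handed in: Modem on the outlet's side, server on the other: 30 mm +-12 from the router, centred +-15. Switch 50 mm +-13 before the sockets, centred +-15. All flat, square to the router within 10 deg (either way round). Drive flat on the server, centred +-10 by +-12, square within 10 deg. All at rest (x of switch in the frame of router between -0.16 and -0.134 m and y of switch in the frame of router between -0.015 and 0.015 m and x of modem in the frame of router between -0.015 and 0.015 m and x of server in the frame of router between -0.015 and 0.015 m and ((y of outlet in the frame of router above 0 m and y of modem in the frame of router between 0.164 and 0.188 m and y of server in the frame of router between -0.194 and -0.17 m) or (y of outlet in the frame of router below 0 m and y of modem in the frame of router between -0.188 and -0.164 m and y of server in the frame of router between 0.17 and 0.194 m)) and x of drive in the frame of server between -0.01 and 0.01 m and y of drive in the frame of server between -0.012 and 0.012 m and z of drive in the frame of server between 0.036 and 0.044 m and angle between the x axis of drive and the x axis of server, either way round below 0.175 rad and angle between each of drive, switch, modem, server's own z axis and vertical below 0.08 rad and angle between the x axis of each of switch, modem, server and the x axis of router, either way round below 0.175 rad and height (world z) of each of switch, modem, server below 0.004 m and linear speed of each of switch, modem, server, drive below 0.02 m/s and angular speed of each of switch, modem, server, drive below 0.1 rad/s); the robot touches nothing.
It fails at once if the blue mug is moved more than 25 mm or tipped (distance of mug from where it was at the start of the episode above 0.025 m or angle between mug's own z axis and vertical above 0.3 rad).
It fails at once if the pen pot is moved more than 25 mm or tipped (distance of penpot from where it was at the start of the episode above 0.025 m or angle between penpot's own z axis and vertical above 0.3 rad).
It fails at once if the red stapler is moved more than 25 mm or tipped (distance of stapler from where it was at the start of the episode above 0.025 m or angle between stapler's own z axis and vertical above 0.3 rad).
It also fails if it takes over 115 s, if anything falls off the work surface, if the arm or the gripper's body presses on something with over 40 N, if the wrist force passes 120 N, or if a joint passes its speed limit or range.

## Working session

There is one attempt and no reset: what is moved stays moved. The work goes in short steps, Python scripts to look and compute and a tool call to move; the robot and the scene stay as the last step left them, time stands still between calls to the robot, and variables do not carry over. Pictures are saved under pics/ and viewed, and the job is handed in when it is done.

Besides the shell and the picture viewer there is one more tool, called after "Request:" as name(argument=value, ...), one argument or row to a line, values as JSON. send_rows: Moves the arm, as the interface text tells. Its arguments: {"type":"object","properties":{"steps":{"type":"array"},"hand":{"type":"number"},"force":{"type":"number"}},"required":["steps"]}

```bash
mkdir -p pics; python3 - <<'E'
from workcell import manip
import cv2,numpy as np
o=manip.get_obs()
for k,v in o.items(): print(k,v)
print(manip.grip_depth)
for n in("top","side"):
    p,d=manip.camera(n); i=manip.camera_info(n)
    print(n,i)
    cv2.imwrite(f"pics/{n}0.png",p[:,:,::-1]); np.savez(f"{n}0.npz",p=p,d=d,K=i["intrinsics"],T=i["pose"])
E
```

```text
clock 0.0
joint_pos [-1.23458452  0.33288184 -0.06469032  1.46093691  0.02159065  1.34989901
 -0.08851278]
joint_velocities [ 7.62465639e-04  6.78959433e-04  9.53754918e-05 -1.51146588e-03
  1.10072383e-03 -9.86638354e-04  2.66948564e-04]
tau [-8.44257102e-04 -6.25435925e+01  4.88160679e-02 -3.91614640e+01
  1.61323103e-02  9.49183741e-03 -3.43155136e-05]
position [0.2193524  0.58484369 0.23051178]
ee_rot [ 8.21938002e-01  5.69576518e-01 -5.70070056e-04  4.31624941e-04]
ft_force [-0.59919223  0.10383564 -0.29581665]
torque [-0.0494495   0.01777409 -0.02305542]
grip_width 1.001090653719354
0.0187
top {'intrinsics': array([[428.19735792,   0.        , 279.50701306],
       [  0.        , 428.19735792, 214.3248042 ],
       [  0.        ,   0.        ,   1.        ]]), 'pose': array([[ 0.01262845,  0.98500872, -0.17204167,  0.26184883],
       [-0.99979967,  0.00976666, -0.01747063, -0.01472839],
       [-0.01552845,  0.17222784,  0.98493474,  1.38727717],
       [ 0.        ,  0.        ,  0.        ,  1.        ]])}
side {'intrinsics': array([[393.24603034,   0.        , 276.27722819],
       [  0.        , 393.24603034, 209.2524554 ],
       [  0.        ,   0.        ,   1.        ]]), 'pose': array([[ 0.96957258,  0.16012053, -0.18517674,  0.21558801],
       [-0.244794  ,  0.62730164, -0.73930275, -1.08806442],
       [-0.00221588,  0.76213783,  0.64741101,  1.01306972],
       [ 0.        ,  0.        ,  0.        ,  1.        ]])}
```

View pics/top0.png

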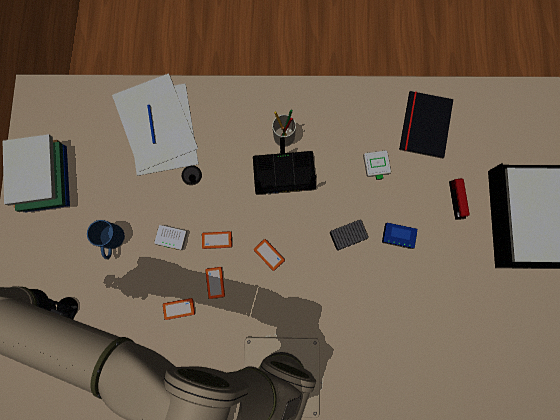

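View pics/side0.png

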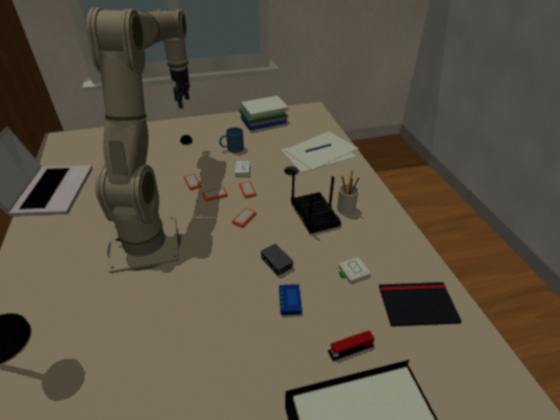

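The top view shows the router at (285,172), the outlet on the right at (377,164) and the grommet on the left at (192,175). The modem candidate is at (171,237), the server at (349,235) and the switch at (400,235). Four orange drives sit at (217,240), (269,254), (215,282) and (179,309). The mug is at (102,235), the pen pot at (284,125) and the stapler at (459,198).

```bash
cat > h.py <<'E'
import cv2,numpy as np
from workcell import manip
def load(n,tag=0):
    z=np.load(f"{n}{tag}.npz"); return z["p"],z["d"],z["K"],z["T"]
def snap(n,tag):
    p,d=manip.camera(n); i=manip.camera_info(n)
    np.savez(f"{n}{tag}.npz",p=p,d=d,K=i["intrinsics"],T=i["pose"]); cv2.imwrite(f"pics/{n}{tag}.png",p[:,:,::-1])
    return load(n,tag)
def plane(uv,K,T,h):
    uv=np.asarray(uv,float).reshape(-1,2)
    r=np.c_[(uv[:,0]-K[0,2])/K[0,0],-(uv[:,1]-K[1,2])/K[1,1],-np.ones(len(uv))]@T[:3,:3].T
    o=T[:3,3]; return o+r*((h-o[2])/r[:,2])[:,None]
def proj(P,K,T):
    c=(np.asarray(P,float).reshape(-1,3)-T[:3,3])@T[:3,:3]
    return np.c_[K[0,0]*c[:,0]/-c[:,2]+K[0,2],K[1,1]*c[:,1]/c[:,2]+K[1,2]]
def cloud(d,K,T):
    v,u=np.indices(d.shape)
    c=np.stack([(u-K[0,2])/K[0,0]*d,-(v-K[1,2])/K[1,1]*d,-d],-1)
    return c@T[:3,:3].T+T[:3,3]
def rect(pts):
    (cx,cy),(w,h),a=cv2.minAreaRect(np.asarray(pts,np.float32)*1000)
    # angle of the SHORT side (object's x axis), in deg mod 180 -> (-90,90]
    ang=a if w<h else a+90
    ang=(ang+90)%180-90
    return round(cx/1000,4),round(cy/1000,4),round(min(w,h)),round(max(w,h)),round(ang,1)
E
python3 - <<'E'
from h import *
p,d,K,T=load("top")
im=p[:,:,::-1]
cv2.imwrite("pics/c1.png",cv2.resize(im[100:330,80:340],None,fx=3,fy=2.6,interpolation=cv2.INTER_CUBIC)[:600,:800])
cv2.imwrite("pics/c2.png",cv2.resize(im[100:270,240:480],None,fx=3.3,fy=3.3,interpolation=cv2.INTER_CUBIC))
W=cloud(d,K,T)
for n,(u,v) in dict(router=(285,185),outlet=(377,160),grom=(192,175),modem=(171,237),server=(349,235),switch=(400,235),d1=(217,240),d2=(269,254),d3=(215,282),d4=(179,309),mug=(102,232),pot=(284,125),stap=(460,200)).items():
    print(n,W[v,u].round(3),"r",np.hypot(*W[v,u][:2]).round(3))
E
```

```text
router [ 0.596 -0.007  0.032] r 0.596
outlet [ 0.685 -0.31   0.023] r 0.752
grom [0.633 0.303 0.008] r 0.702
modem [0.422 0.357 0.026] r 0.553
server [ 0.433 -0.211  0.043] r 0.481
switch [ 0.437 -0.376  0.024] r 0.576
d1 [0.416 0.21  0.014] r 0.466
d2 [0.372 0.042 0.013] r 0.375
d3 [0.281 0.211 0.016] r 0.352
d4 [0.196 0.322 0.012] r 0.377
mug [0.439 0.592 0.002] r 0.737
pot [ 0.807 -0.002  0.018] r 0.807
stap [ 0.548 -0.564  0.046] r 0.787
```

View pics/c1.png

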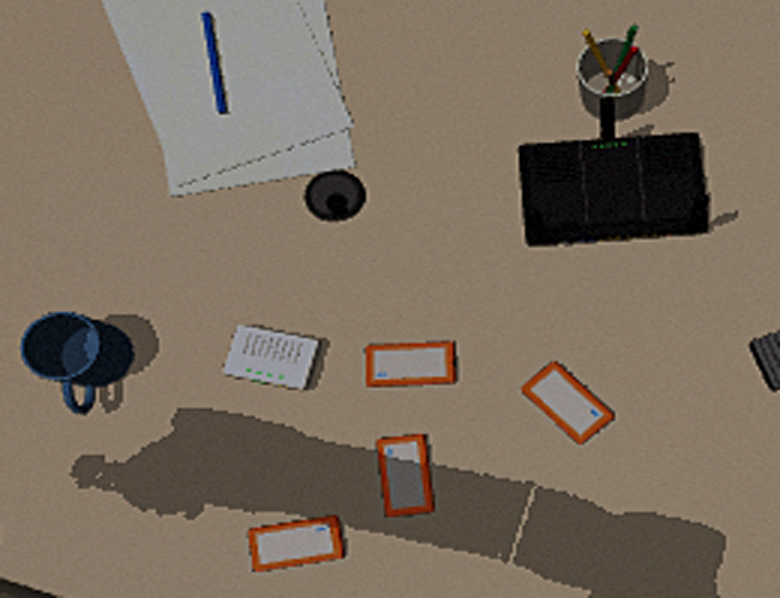

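View pics/c2.png

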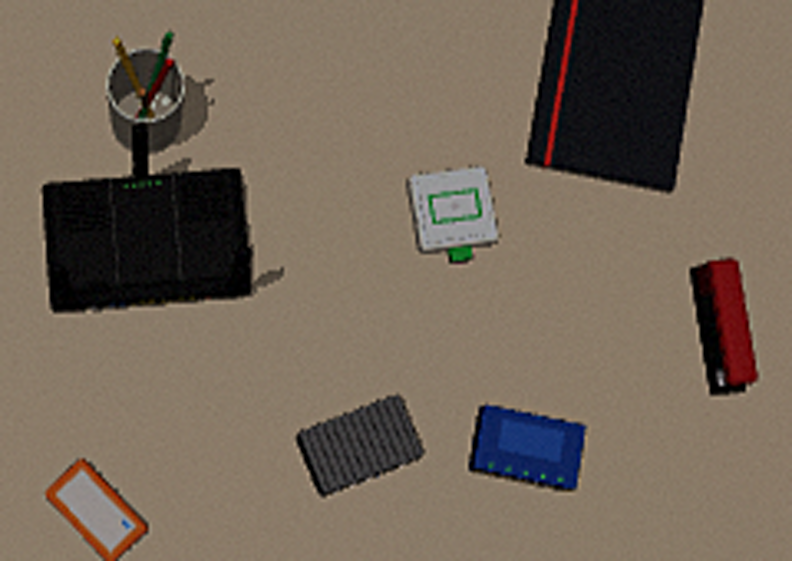

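Each listed thing has one clear candidate except the drive, which has four. The candidates and their distances from the base are (217,240) at 0.466 m, (269,254) at 0.375 m, (215,282) at 0.352 m and (179,309) at 0.377 m. The side view also shows only four orange ones. I choose (217,240), and the crop confirms its orange rim and silver panel.

```bash
cat >> h.py <<'E'
def meas(n,tag,c,hgt,half=(0.09,0.09),tol=0.007):
    p,d,K,T=load(n,tag); W=cloud(cv2.medianBlur(d,3),K,T)
    m=(abs(W[...,0]-c[0])<half[0])&(abs(W[...,1]-c[1])<half[1])&(abs(W[...,2]-hgt)<tol)
    m=cv2.morphologyEx(m.astype(np.uint8),cv2.MORPH_OPEN,np.ones((3,3)))
    nl,lab,st,ce=cv2.connectedComponentsWithStats(m)
    if nl<2: return None
    # largest component
    k=1+np.argmax(st[1:,4]); v,u=np.nonzero(lab==k)
    P=plane(np.c_[u,v],K,T,hgt)[:,:2]
    q=P-P.mean(0); w,V=np.linalg.eigh(q.T@q)
    a=np.degrees(np.arctan2(V[1,0],V[0,0])); a=(a+90)%180-90
    return P.mean(0).round(4),"pca",round(a,1),"rect",rect(P)
E
python3 - <<'E'
from h import *
for n in("top","side"):
  print(n)
  for k,c,h in [("router",(.63,-.002),.034),("outlet",(.69,-.31),.023),("modem",(.422,.357),.028),("server",(.433,-.211),.04),("switch",(.437,-.376),.025),("d1",(.416,.21),.014)]:
    print(k,meas(n,0,c,h,half=(.12,.14) if k=="router" else (.07,.075)))
  print("grom",meas(n,0,(.633,.303),.007,(.05,.05),.004))
E
```

```text
top
router (array([ 0.6438, -0.0033]), 'pca', np.float64(4.4), 'rect', (0.64, -0.004, 127, 193, 5.4))
outlet (array([ 0.675 , -0.3092]), 'pca', np.float64(-59.7), 'rect', (0.6744, -0.3093, 79, 82, -81.8))
modem (array([0.4221, 0.3595]), 'pca', np.float64(-12.5), 'rect', (0.4221, 0.3596, 65, 93, -11.2))
server (array([ 0.4352, -0.2102]), 'pca', np.float64(21.3), 'rect', (0.4353, -0.2104, 64, 105, 21.5))
switch (array([ 0.4356, -0.3746]), 'pca', np.float64(-11.7), 'rect', (0.4357, -0.3747, 66, 101, -11.0))
d1 (array([0.4163, 0.2125]), 'pca', np.float64(4.1), 'rect', (0.416, 0.2122, 52, 94, 1.8))
grom (array([0.6346, 0.3066]), 'pca', np.float64(90.0), 'rect', (0.6384, 0.3071, 60, 73, -87.4))
side
router (array([ 0.659 , -0.0308]), 'pca', np.float64(-15.7), 'rect', (0.6718, -0.0258, 115, 218, -23.8))
outlet (array([ 0.6743, -0.3139]), 'pca', np.float64(-71.9), 'rect', (0.6732, -0.3137, 80, 83, -81.6))
modem (array([0.4213, 0.354 ]), 'pca', np.float64(-11.2), 'rect', (0.4209, 0.3557, 62, 97, -11.1))
server (array([ 0.4353, -0.2144]), 'pca', np.float64(20.5), 'rect', (0.4339, -0.2138, 67, 109, 21.4))
switch (array([ 0.4353, -0.3781]), 'pca', np.float64(-12.9), 'rect', (0.4358, -0.3763, 65, 104, -11.6))
d1 (array([0.4162, 0.2101]), 'pca', np.float64(2.7), 'rect', (0.4158, 0.2113, 53, 100, 1.8))
grom (array([0.6231, 0.3107]), 'pca', np.float64(-20.2), 'rect', (0.6232, 0.3109, 32, 63, -15.1))
```

```bash
python3 - <<'E'
from h import *
p,d,K,T=load("top")
x0,y0,x1,y1=240,140,335,205; s=4
g=cv2.cvtColor(p,cv2.COLOR_RGB2GRAY)[y0:y1,x0:x1]
G=cv2.resize(g,None,fx=s,fy=s,interpolation=cv2.INTER_CUBIC)
m=(G<45).astype(np.uint8); m=cv2.morphologyEx(m,cv2.MORPH_OPEN,np.ones((5,5)))
n,l,st,c=cv2.connectedComponentsWithStats(m);k=1+np.argmax(st[1:,4]);m=l==k
print(st[k],G[10,10])
px=lambda u,v:np.c_[(np.array(u)+.5)/s-.5+x0,(np.array(v)+.5)/s-.5+y0]
def fit(uv,h):
    P=plane(uv,K,T,h)[:,:2]
    vx,vy,a,b=cv2.fitLine(P.astype(np.float32),cv2.DIST_HUBER,0,.001,.001).ravel()
    return np.array([a,b]),np.array([vx,vy]),np.abs((P-[a,b])@[-vy,vx]).mean()
cols=[u for u in range(m.shape[1]) if m[:,u].sum()>60]; rows=[v for v in range(m.shape[0]) if m[v].sum()>150]
cu=cols[8:-12]; 
top=[(u,np.nonzero(m[:,u])[0][0]) for u in cu]; med=np.median([t[1] for t in top]); top=[t for t in top if abs(t[1]-med)<14]
bot=[(u,np.nonzero(m[:,u])[0][-1]+1) for u in cu]
rv=rows[16:-16]; lef=[(np.nonzero(m[v])[0][0],v) for v in rv]; rig=[(np.nonzero(m[v])[0][-1]+1,v) for v in rv]
R={}
for nme,e,h in(("back",top,.034),("front",bot,0),("left",lef,.034),("right",rig,.034)):
    e=np.array(e); R[nme]=fit(px(e[:,0],e[:,1]),h); a,v,r=R[nme]; print(nme,a.round(4),"dir deg",np.degrees(np.arctan2(v[1],v[0])).round(1),"res",round(r*1000,2))
cv2.imwrite("pics/rmask.png",cv2.resize(m.astype(np.uint8)*255,None,fx=2,fy=2))
E
```

```text
[   52     0   254   218 38858] 126
back [0.7029 0.0029] dir deg -84.6 res 0.51
front [ 0.5796 -0.0028] dir deg -84.6 res 0.61
left [0.6366 0.0956] dir deg 5.2 res 0.38
right [ 0.6492 -0.1029] dir deg 5.5 res 0.73
```

View pics/rmask.png

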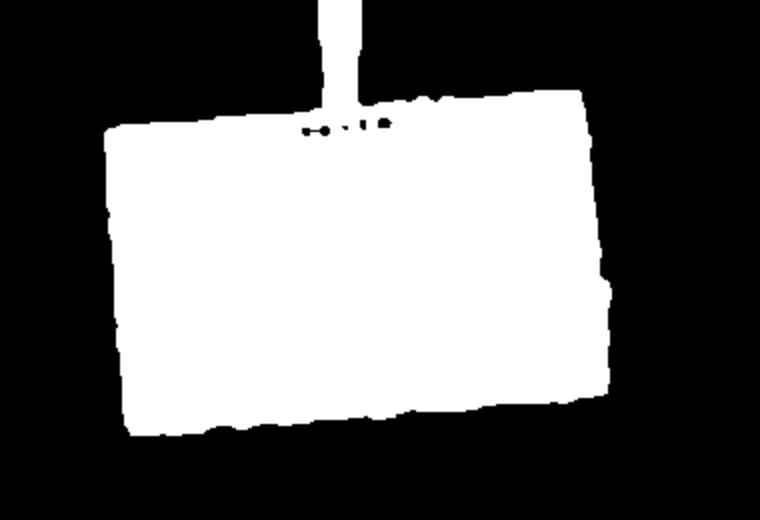

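Router centre is about (0.640, -0.005), yawed 5.3°. The fibre outlet is on −y, so the modem goes right and the server goes left. Next is a helper that converts world goals into tool-axis shifts.

```bash
cat > g.py <<'E'
import sys
from h import *
from scipy.spatial.transform import Rotation as Ro
def go(*goals):
    o=manip.get_obs(); p=np.array(o["position"]); R=Ro.from_quat(o["ee_rot"]).as_matrix()
    phi=np.degrees(np.arctan2(R[1,0],R[0,0]))
    print("t",round(o["clock"],2),"pos",p.round(4),"phi",round(phi,2),"zaxis",R[:,2].round(4),"F",np.round(o["ft_force"],1),"w",round(o["grip_width"],3),"q",np.round(o["joint_pos"],2))
    for x,y,z,a in goals:
        s=R.T@(np.array([x,y,z])-p); da=(phi-a+180)%360-180
        print((x,y,z,a),"-> shift",s.round(4).tolist(),"spin",round(np.radians(da),4))
if __name__=="__main__":
    go(*[tuple(float(v) for v in a.split(",")) for a in sys.argv[1:]])
E
python3 g.py .4217,.3575,.231,-11.2 .4217,.3575,.06,-11.2
```

```text
t 0.1 pos [0.2193 0.5849 0.2306] phi 69.45 zaxis [-4.0e-04 -1.2e-03 -1.0e+00] F [-0.   0.4 -0.7] w 0.995 q [-1.23  0.33 -0.06  1.46  0.02  1.35 -0.09]
(0.4217, 0.3575, 0.231, -11.2) -> shift [-0.1419, 0.2693, -0.0002] spin 1.4075
(0.4217, 0.3575, 0.06, -11.2) -> shift [-0.1417, 0.2693, 0.1708] spin 1.4075
```

Request:
send_rows(
  steps=[
    [[-0.142,0.269,0],1.4075],
    [[-0.142,0.269,0],1.4075],
    [[-0.142,0.269,0],1.4075],
    [[-0.142,0.269,0],1.4075],
    [[-0.142,0.269,0],1.4075],
    [[-0.142,0.269,0],1.4075],
    [[-0.142,0.269,0.06],1.4075],
    [[-0.142,0.269,0.12],1.4075],
  ],
  hand=1,
  force=50,
)

```text
clock: 1.1
position: [0.4216, 0.3579, 0.1101]
ee_rot: [0.995, -0.1, 0.0, -0.001]
ft_force: [0.4, 1.2, 0.7]
grip_width: 1.001
```

```bash
python3 g.py .4217,.3575,.001,-11.2
```

```text
t 1.1 pos [0.4216 0.3579 0.1101] phi -11.47 zaxis [ 0.001   0.0013 -1.    ] F [0.4 1.2 0.7] w 1.001 q [-0.99  0.27  0.23  1.81 -0.07  1.06 -0.93]
(0.4217, 0.3575, 0.001, -11.2) -> shift [0.0001, 0.0005, 0.1091] spin -0.0047
```

Request:
send_rows(
  steps=[
    [[0,0,0.04],0],
    [[0,0,0.075],0],
    [[0,0,0.095],0],
    [[0,0,0.103],0],
    [[0,0,0.107],0],
    [[0,0,0.109],0],
    [[0,0,0.109],0],
    [[0,0,0.109],0],
  ],
)

```text
clock: 2.1
position: [0.4217, 0.3581, 0.0028]
ee_rot: [0.995, -0.098, 0.0, -0.0]
ft_force: [1.0, 0.4, 0.3]
grip_width: 1.001
```

Request:
send_rows(
  steps=[
    [[0,0,0],0],
    [[0,0,0],0],
    [[0,0,0],0],
    [[0,0,0],0],
    [[0,0,0],0],
    [[0,0,0],0],
    [[0,0,-0.03],0],
    [[0,0,-0.06],0],
  ],
  hand=0,
  force=50,
)

```text
clock: 3.1
position: [0.4211, 0.3574, 0.0627]
ee_rot: [0.995, -0.098, -0.0, 0.0]
ft_force: [-0.9, 1.0, -0.4]
grip_width: 0.74
```

```bash
python3 g.py .45,.1,.25,5.3 ; python3 - <<'E'
from h import *
p,d,K,T=snap("side",1); im=p[:,:,::-1]
u,v=proj([.42,.357,.08],K,T)[0].astype(int); print(u,v)
cv2.imwrite("pics/s1.png",cv2.resize(im[v-50:v+50,u-60:u+60],None,fx=6,fy=6,interpolation=cv2.INTER_CUBIC))
E
```

```text
t 3.1 pos [0.4211 0.3574 0.0627] phi -11.2 zaxis [-8.e-04 -9.e-04 -1.e+00] F [-0.9  1.  -0.4] w 0.74 q [-0.98  0.33  0.23  1.85 -0.09  0.97 -0.91]
(0.45, 0.1, 0.25, 5.3) -> shift [0.0782, 0.2471, -0.1871] spin -0.2879
240 156
```

View pics/s1.png

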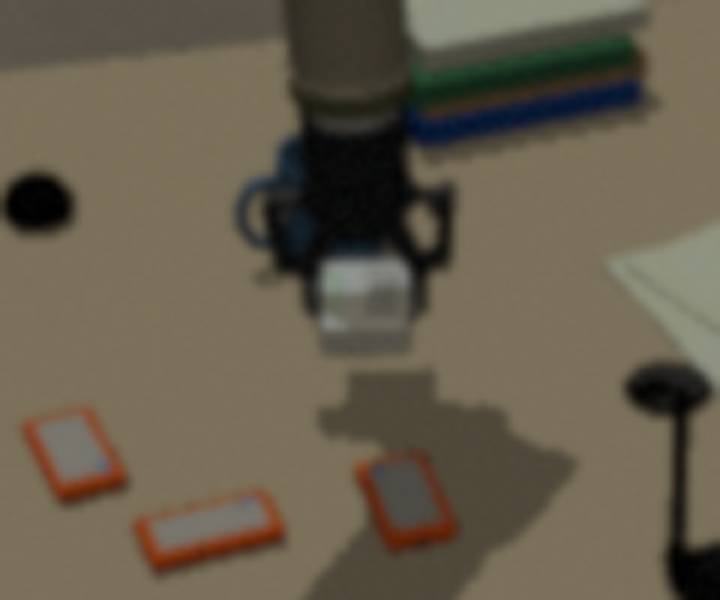

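```bash
python3 g.py .6563,-.1807,.25,5.3
```

```text
t 3.15 pos [0.4229 0.359  0.0669] phi -11.22 zaxis [ 0.003   0.0033 -1.    ] F [2.9 2.6 1.8] w 0.736 q [-0.98  0.33  0.23  1.84 -0.09  0.97 -0.91]
(0.6563, -0.1807, 0.25, 5.3) -> shift [0.3344, 0.4832, -0.1842] spin -0.2884
```

Request:
send_rows(
  steps=[
    [[0,0,-0.06],0],
    [[0,0,-0.12],-0.1],
    [[0.02,0.03,-0.18],-0.2],
    [[0.056,0.08,-0.184],-0.288],
    [[0.09,0.13,-0.184],-0.288],
    [[0.125,0.18,-0.184],-0.288],
    [[0.16,0.23,-0.184],-0.288],
    [[0.195,0.28,-0.184],-0.288],
  ],
)

```text
clock: 4.15
position: [0.5587, 0.0434, 0.2462]
ee_rot: [0.999, 0.046, 0.0, -0.0]
ft_force: [1.1, 0.8, -1.5]
grip_width: 0.74
```

```bash
python3 g.py .6563,-.1807,.25,5.3
```

```text
t 4.15 pos [0.5587 0.0434 0.2462] phi 5.31 zaxis [ 1.e-04  4.e-04 -1.e+00] F [ 1.1  0.8 -1.5] w 0.74 q [-0.59  0.18  0.49  1.64 -0.09  1.34  0.01]
(0.6563, -0.1807, 0.25, 5.3) -> shift [0.0764, 0.2322, -0.0039] spin 0.0002
```

Request:
send_rows(
  steps=[
    [[0.019,0.058,0],0],
    [[0.038,0.116,0],0],
    [[0.057,0.174,0],0],
    [[0.0764,0.232,0],0],
    [[0.0764,0.232,0.02],0],
    [[0.0764,0.232,0.07],0],
    [[0.0764,0.232,0.12],0],
    [[0.0764,0.232,0.16],0],
  ],
)

```text
clock: 5.15
position: [0.655, -0.1782, 0.0836]
ee_rot: [0.999, 0.046, -0.001, -0.0]
ft_force: [0.4, 0.3, -1.5]
grip_width: 0.738
```

```bash
python3 g.py .6563,-.1807,.003,5.3
```

```text
t 5.15 pos [ 0.655  -0.1782  0.0836] phi 5.31 zaxis [-2.e-03  6.e-04 -1.e+00] F [ 0.4  0.3 -1.5] w 0.738 q [-0.18  0.61  0.54  1.49 -0.33  1.14  0.51]
(0.6563, -0.1807, 0.003, 5.3) -> shift [0.0012, 0.0026, 0.0806] spin 0.0001
```

Request:
send_rows(
  steps=[
    [[0.001,0.002,0.04],0],
    [[0.001,0.002,0.06],0],
    [[0.001,0.002,0.07],0],
    [[0.001,0.002,0.075],0],
    [[0.001,0.002,0.078],0],
    [[0.001,0.002,0.079],0],
    [[0.001,0.002,0.079],0],
    [[0.001,0.002,0.079],0],
  ],
)

```text
clock: 6.15
position: [0.6573, -0.1806, 0.0077]
ee_rot: [0.999, 0.046, 0.0, 0.0]
ft_force: [0.3, 0.8, -2.7]
grip_width: 0.735
```

```bash
python3 g.py .6563,-.1807,.003,5.3
```

```text
t 6.15 pos [ 0.6573 -0.1806  0.0077] phi 5.3 zaxis [ 6.e-04  0.e+00 -1.e+00] F [ 0.3  0.8 -2.7] w 0.735 q [-0.16  0.7   0.51  1.53 -0.38  1.01  0.55]
(0.6563, -0.1807, 0.003, 5.3) -> shift [-0.001, -0.0, 0.0047] spin 0.0
```

Request:
send_rows(
  steps=[
    [[0,0,0.002],0],
    [[0,0,0.004],0],
    [[0,0,0.005],0],
    [[0,0,0.005],0],
    [[0,0,0.005],0],
    [[0,0,0.005],0],
    [[0,0,0.005],0],
    [[0,0,0.005],0],
  ],
)

```text
clock: 7.15
position: [0.6571, -0.1805, 0.0031]
ee_rot: [0.999, 0.046, 0.0, -0.0]
ft_force: [-4.3, 1.9, 7.4]
grip_width: 0.736
```

Contact is light at about 7 N. I'll open and rise.

Request:
send_rows(
  steps=[
    [[0,0,0],0],
    [[0,0,0],0],
    [[0,0,0],0],
    [[0,0,0],0],
    [[0,0,-0.01],0],
    [[0,0,-0.04],0],
    [[0,0,-0.1],0],
    [[0,0,-0.16],0],
  ],
  hand=1,
)

```text
clock: 8.15
position: [0.6568, -0.1806, 0.1647]
ee_rot: [0.999, 0.046, 0.0, 0.0]
ft_force: [1.0, 0.2, 1.1]
grip_width: 0.998
```

```bash
python3 g.py .4357,-.376,.16,-11.3 .4357,-.376,.002,-11.3
```

```text
t 8.15 pos [ 0.6568 -0.1806  0.1647] phi 5.28 zaxis [ 1.e-04 -0.e+00 -1.e+00] F [1.  0.2 1.1] w 0.998 q [-0.2   0.54  0.58  1.41 -0.3   1.28  0.49]
(0.4357, -0.376, 0.16, -11.3) -> shift [-0.2381, 0.1742, 0.0047] spin 0.2894
(0.4357, -0.376, 0.002, -11.3) -> shift [-0.2381, 0.1742, 0.1627] spin 0.2894
```

Request:
send_rows(
  steps=[
    [[-0.048,0.035,0],0.1],
    [[-0.095,0.07,0],0.2],
    [[-0.143,0.105,0],0.289],
    [[-0.19,0.14,0],0.289],
    [[-0.238,0.174,0],0.289],
    [[-0.238,0.174,0.02],0.289],
    [[-0.238,0.174,0.06],0.289],
    [[-0.238,0.174,0.1],0.289],
  ],
)

```text
clock: 9.15
position: [0.4366, -0.3761, 0.0622]
ee_rot: [0.995, -0.098, 0.001, 0.0]
ft_force: [0.7, -0.1, 0.0]
grip_width: 0.997
```

```bash
python3 g.py .4357,-.376,.002,-11.3; python3 - <<'E'
from h import *
p,d,K,T=snap("top",2); snap("side",2)
print(meas("top",2,(.656,-.18),.028,(.07,.07)),meas("side",2,(.656,-.18),.028,(.07,.07)))
print(meas("top",2,(.436,-.376),.025,(.07,.07)))
E
```

```text
t 9.15 pos [ 0.4366 -0.3761  0.0622] phi -11.27 zaxis [ 2.e-03 -4.e-04 -1.e+00] F [ 0.7 -0.1  0. ] w 0.997 q [ 0.07  0.45  0.7   1.81 -0.34  1.    0.7 ]
(0.4357, -0.376, 0.002, -11.3) -> shift [-0.001, 0.0001, 0.0602] spin 0.0006
(array([ 0.6535, -0.1766]), 'pca', np.float64(4.2), 'rect', (0.6537, -0.1764, 64, 92, 4.6)) (array([ 0.6521, -0.1803]), 'pca', np.float64(2.3), 'rect', (0.6513, -0.1787, 66, 97, 4.7))
(array([ 0.4556, -0.3434]), 'pca', np.float64(44.1), 'rect', (0.4577, -0.3404, 32, 60, 40.5))
```

View pics/top2.png

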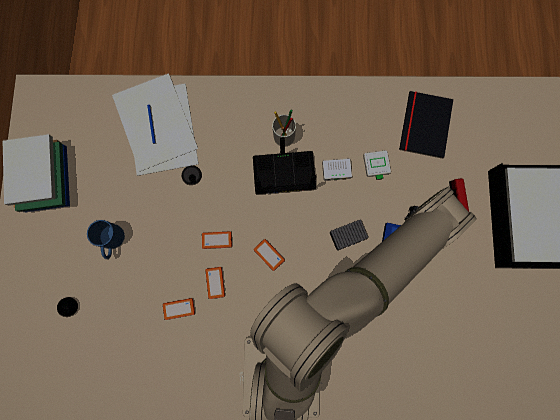

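Modem sits at about x −2 mm, y −173 mm, in the router frame, with yaw within 1°, so that is fine. Now the switch grasp.

Request:
send_rows(
  steps=[
    [[0,0,0.03],0],
    [[0,0,0.045],0],
    [[0,0,0.054],0],
    [[0,0,0.058],0],
    [[0,0,0.06],0],
    [[0,0,0.062],0],
    [[0,0,0.062],0],
    [[0,0,0.062],0],
  ],
)

```text
clock: 10.25
position: [0.4362, -0.3759, 0.0005]
ee_rot: [0.995, -0.098, 0.0, 0.0]
ft_force: [0.5, -0.0, -0.3]
grip_width: 1.0
```

Request:
send_rows(
  steps=[
    [[0,0,0],0],
    [[0,0,0],0],
    [[0,0,0],0],
    [[0,0,0],0],
    [[0,0,0],0],
    [[0,0,0],0],
    [[0,0,-0.03],0],
    [[0,0,-0.08],0],
  ],
  hand=0,
)

```text
clock: 11.25
position: [0.4349, -0.3748, 0.0795]
ee_rot: [0.995, -0.098, -0.002, -0.001]
ft_force: [0.3, -0.6, -2.2]
grip_width: 0.738
```

```bash
python3 g.py .4946,-.0211,.1,5.3 .4946,-.0211,.002,5.3
```

```text
t 11.25 pos [ 0.4349 -0.3748  0.0795] phi -11.25 zaxis [-0.0038  0.0019 -1.    ] F [ 0.3 -0.6 -2.2] w 0.738 q [ 0.05  0.43  0.71  1.8  -0.32  1.04  0.69]
(0.4946, -0.0211, 0.1, 5.3) -> shift [-0.0105, -0.3585, -0.02] spin -0.2889
(0.4946, -0.0211, 0.002, 5.3) -> shift [-0.0101, -0.3584, 0.078] spin -0.2889
```

Request:
send_rows(
  steps=[
    [[-0.002,-0.058,-0.03],-0.1],
    [[-0.004,-0.116,-0.03],-0.2],
    [[-0.006,-0.174,-0.03],-0.289],
    [[-0.008,-0.232,-0.03],-0.289],
    [[-0.01,-0.29,-0.03],-0.289],
    [[-0.0105,-0.34,-0.03],-0.289],
    [[-0.0105,-0.359,-0.02],-0.289],
    [[-0.0105,-0.359,0.02],-0.289],
  ],
)

```text
clock: 12.25
position: [0.4977, -0.0199, 0.0609]
ee_rot: [0.999, 0.048, 0.002, -0.001]
ft_force: [-0.5, -0.3, -3.7]
grip_width: 0.737
```

```bash
python3 g.py .4946,-.0211,.001,5.3
```

```text
t 12.25 pos [ 0.4977 -0.0199  0.0609] phi 5.46 zaxis [ 0.0039  0.0012 -1.    ] F [-0.5 -0.3 -3.7] w 0.737 q [-0.51  0.24  0.51  2.   -0.15  0.93  0.17]
(0.4946, -0.0211, 0.001, 5.3) -> shift [-0.0034, 0.0009, 0.0599] spin 0.0029
```

Request:
send_rows(
  steps=[
    [[-0.002,0.001,0.03],0],
    [[-0.002,0.001,0.045],0],
    [[-0.002,0.001,0.052],0],
    [[-0.002,0.001,0.055],0],
    [[-0.002,0.001,0.056],0],
    [[-0.002,0.001,0.057],0],
    [[-0.002,0.001,0.057],0],
    [[-0.002,0.001,0.057],0],
  ],
)

```text
clock: 13.25
position: [0.4942, -0.0228, 0.0035]
ee_rot: [0.999, 0.046, 0.0, -0.0]
ft_force: [0.5, 0.3, -2.6]
grip_width: 0.733
```

```bash
python3 g.py .4946,-.0211,.001,5.3
```

```text
t 13.25 pos [ 0.4942 -0.0228  0.0035] phi 5.3 zaxis [ 4.e-04  2.e-04 -1.e+00] F [ 0.5  0.3 -2.6] w 0.733 q [-0.47  0.34  0.48  2.04 -0.21  0.81  0.23]
(0.4946, -0.0211, 0.001, 5.3) -> shift [0.0006, -0.0017, 0.0025] spin -0.0
```

Request:
send_rows(
  steps=[
    [[0,-0.001,0.001],0],
    [[0,-0.002,0.002],0],
    [[0,-0.002,0.003],0],
    [[0,-0.002,0.003],0],
    [[0,-0.002,0.003],0],
    [[0,-0.002,0.003],0],
    [[0,-0.002,0.003],0],
    [[0,-0.002,0.003],0],
  ],
)

```text
clock: 14.25
position: [0.4939, -0.0206, 0.0009]
ee_rot: [0.999, 0.046, -0.0, -0.0]
ft_force: [-4.6, 0.6, 9.0]
grip_width: 0.732
```

Request:
send_rows(
  steps=[
    [[0,0,0],0],
    [[0,0,0],0],
    [[0,0,0],0],
    [[0,0,0],0],
    [[0,0,-0.01],0],
    [[0,0,-0.04],0],
    [[0,0,-0.09],0],
    [[0,0,-0.12],0],
  ],
  hand=1,
)

```text
clock: 15.25
position: [0.4946, -0.0211, 0.1232]
ee_rot: [0.999, 0.046, 0.001, -0.0]
ft_force: [0.7, 0.3, -0.0]
grip_width: 1.002
```

```bash
python3 g.py .435,-.2122,.12,21.4 .435,-.2122,.006,21.4
```

```text
t 15.25 pos [ 0.4946 -0.0211  0.1232] phi 5.27 zaxis [ 2.7e-03  6.0e-04 -1.0e+00] F [ 0.7  0.3 -0. ] w 1.002 q [-0.54  0.14  0.53  1.96 -0.08  1.06  0.12]
(0.435, -0.2122, 0.12, 21.4) -> shift [-0.0769, 0.1848, 0.0029] spin -0.2815
(0.435, -0.2122, 0.006, 21.4) -> shift [-0.0772, 0.1849, 0.1169] spin -0.2815
```

Request:
send_rows(
  steps=[
    [[-0.019,0.046,0],-0.1],
    [[-0.038,0.092,0],-0.2],
    [[-0.057,0.139,0],-0.28],
    [[-0.076,0.186,0],-0.28],
    [[-0.076,0.186,0],-0.2815],
    [[-0.076,0.186,0.02],-0.2815],
    [[-0.076,0.186,0.05],-0.2815],
    [[-0.076,0.186,0.06],-0.2815],
  ],
)

```text
clock: 16.25
position: [0.4349, -0.212, 0.0593]
ee_rot: [0.982, 0.186, -0.001, -0.001]
ft_force: [-0.6, -0.6, -1.0]
grip_width: 1.0
```

```bash
python3 g.py .436,-.2135,.006,21.4
```

```text
t 16.25 pos [ 0.4349 -0.212   0.0593] phi 21.48 zaxis [-1.9e-03  7.0e-04 -1.0e+00] F [-0.6 -0.6 -1. ] w 1.0 q [-0.24  0.23  0.66  2.04 -0.18  0.93  0.89]
(0.436, -0.2135, 0.006, 21.4) -> shift [0.0006, 0.0019, 0.0533] spin 0.0013
```

Request:
send_rows(
  steps=[
    [[0,0.001,0.02],0],
    [[0,0.001,0.035],0],
    [[0,0.001,0.045],0],
    [[0,0.001,0.052],0],
    [[0,0.001,0.054],0],
    [[0,0.001,0.054],0],
    [[0,0.001,0.054],0],
    [[0,0.001,0.054],0],
  ],
)

```text
clock: 17.25
position: [0.4359, -0.214, 0.0065]
ee_rot: [0.983, 0.186, 0.0, 0.0]
ft_force: [0.6, 1.1, 0.3]
grip_width: 1.0
```

Request:
send_rows(
  steps=[
    [[0,0,0],0],
    [[0,0,0],0],
    [[0,0,0],0],
    [[0,0,0],0],
    [[0,0,0],0],
    [[0,0,0],0],
    [[0,0,-0.03],0],
    [[0,0,-0.08],0],
  ],
  hand=0,
  force=70,
)

```text
clock: 18.25
position: [0.434, -0.2135, 0.0857]
ee_rot: [0.983, 0.186, -0.002, -0.001]
ft_force: [1.7, 0.5, -3.9]
grip_width: 0.737
```

```bash
python3 g.py .6242,.1737,.25,5.3 .45,0.1,.25,5.3
```

```text
t 18.25 pos [ 0.434  -0.2135  0.0857] phi 21.43 zaxis [-4.6e-03  4.0e-04 -1.0e+00] F [ 1.7  0.5 -3.9] w 0.737 q [-0.26  0.19  0.68  2.02 -0.14  0.98  0.87]
(0.6242, 0.1737, 0.25, 5.3) -> shift [0.3179, -0.2912, -0.1651] spin 0.2816
(0.45, 0.1, 0.25, 5.3) -> shift [0.1288, -0.2863, -0.1643] spin 0.2816
```

Request:
send_rows(
  steps=[
    [[0,0,-0.055],0],
    [[0.01,-0.01,-0.11],0.1],
    [[0.04,-0.04,-0.155],0.2],
    [[0.08,-0.075,-0.165],0.2816],
    [[0.12,-0.11,-0.165],0.2816],
    [[0.16,-0.147,-0.165],0.2816],
    [[0.2,-0.183,-0.165],0.2816],
    [[0.24,-0.22,-0.165],0.2816],
  ],
)

```text
clock: 19.25
position: [0.5788, 0.0798, 0.2505]
ee_rot: [0.999, 0.046, -0.001, 0.0]
ft_force: [0.8, 0.3, -4.4]
grip_width: 0.738
```

```bash
python3 g.py .6242,.1737,.25,5.3
```

```text
t 19.25 pos [0.5788 0.0798 0.2505] phi 5.28 zaxis [-1.5e-03 -3.0e-04 -1.0e+00] F [ 0.8  0.3 -4.4] w 0.738 q [-0.61  0.24  0.47  1.57 -0.11  1.36 -0.03]
(0.6242, 0.1737, 0.25, 5.3) -> shift [0.0539, -0.0893, 0.0004] spin -0.0004
```

Request:
send_rows(
  steps=[
    [[0.027,-0.045,0],0],
    [[0.054,-0.089,0],0],
    [[0.054,-0.089,0],0],
    [[0.054,-0.089,0.03],0],
    [[0.054,-0.089,0.08],0],
    [[0.054,-0.089,0.13],0],
    [[0.054,-0.089,0.17],0],
    [[0.054,-0.089,0.19],0],
  ],
)

```text
clock: 20.25
position: [0.6225, 0.171, 0.0585]
ee_rot: [0.999, 0.046, -0.002, 0.001]
ft_force: [0.5, 0.4, -3.1]
grip_width: 0.734
```

```bash
python3 g.py .6242,.1737,.007,5.3
```

```text
t 20.25 pos [0.6225 0.171  0.0585] phi 5.26 zaxis [-0.0041 -0.0018 -1.    ] F [ 0.5  0.4 -3.1] w 0.734 q [-0.63  0.54  0.39  1.6  -0.23  1.05 -0.09]
(0.6242, 0.1737, 0.007, 5.3) -> shift [0.0021, -0.0026, 0.0515] spin -0.0006
```

Request:
send_rows(
  steps=[
    [[0,0,0.02],0],
    [[0,0,0.033],0],
    [[0,0,0.041],0],
    [[0,0,0.045],0],
    [[0,0,0.047],0],
    [[0,0,0.048],0],
    [[0,0,0.048],0],
    [[0,0,0.048],0],
  ],
)

```text
clock: 21.25
position: [0.6244, 0.1721, 0.0135]
ee_rot: [0.999, 0.046, 0.0, -0.0]
ft_force: [0.3, 1.1, -4.8]
grip_width: 0.74
```

```bash
python3 g.py .6242,.1737,.0065,5.3
```

```text
t 21.25 pos [0.6244 0.1721 0.0135] phi 5.29 zaxis [ 3.e-04  2.e-04 -1.e+00] F [ 0.3  1.1 -4.8] w 0.74 q [-0.62  0.6   0.37  1.62 -0.25  0.97 -0.07]
(0.6242, 0.1737, 0.0065, 5.3) -> shift [-0.0001, -0.0016, 0.007] spin -0.0001
```

Request:
send_rows(
  steps=[
    [[0,-0.001,0.003],0],
    [[0,-0.001,0.005],0],
    [[0,-0.001,0.006],0],
    [[0,-0.001,0.007],0],
    [[0,-0.001,0.0075],0],
    [[0,-0.001,0.0075],0],
    [[0,-0.001,0.0075],0],
    [[0,-0.001,0.0075],0],
  ],
)

```text
clock: 22.25
position: [0.624, 0.1731, 0.0072]
ee_rot: [0.999, 0.046, -0.0, -0.0]
ft_force: [-10.3, -1.8, 12.8]
grip_width: 0.734
```

Request:
send_rows(
  steps=[
    [[0,0,0],0],
    [[0,0,0],0],
    [[0,0,0],0],
    [[0,0,0],0],
    [[0,0,-0.01],0],
    [[0,0,-0.04],0],
    [[0,0,-0.09],0],
    [[0,0,-0.14],0],
  ],
  hand=1,
)

```text
clock: 23.25
position: [0.6242, 0.1729, 0.148]
ee_rot: [0.999, 0.046, 0.0, -0.0]
ft_force: [0.9, -0.1, 0.6]
grip_width: 1.002
```

```bash
python3 g.py .417,.2105,.14,1.8
```

```text
t 23.25 pos [0.6242 0.1729 0.148 ] phi 5.28 zaxis [ 3.e-04  1.e-04 -1.e+00] F [ 0.9 -0.1  0.6] w 1.002 q [-0.65  0.45  0.42  1.52 -0.19  1.21 -0.11]
(0.417, 0.2105, 0.14, 1.8) -> shift [-0.2028, -0.0565, 0.0079] spin 0.0607
```

Request:
send_rows(
  steps=[
    [[-0.05,-0.014,0],0.03],
    [[-0.1,-0.028,0],0.0607],
    [[-0.15,-0.042,0],0.0607],
    [[-0.2028,-0.0565,0],0.0607],
    [[-0.2028,-0.0565,0],0.0607],
    [[-0.2028,-0.0565,0.03],0.0607],
    [[-0.2028,-0.0565,0.07],0.0607],
    [[-0.2028,-0.0565,0.09],0.0607],
  ],
)

```text
clock: 24.25
position: [0.4174, 0.2099, 0.0547]
ee_rot: [1.0, 0.015, -0.0, 0.0]
ft_force: [-0.5, 0.1, -0.2]
grip_width: 0.999
```

```bash
python3 g.py .417,.2105,.000,1.8; python3 - <<'E'
from h import *
snap("top",3); snap("side",3)
for n in("top","side"):
  print(n,"server",meas(n,3,(.624,.174),.04,(.07,.08)),"switch",meas(n,3,(.494,-.021),.025,(.06,.07)),"modem",meas(n,3,(.655,-.179),.028,(.06,.07)))
E
```

```text
t 24.25 pos [0.4174 0.2099 0.0547] phi 1.76 zaxis [-4.e-04 -8.e-04 -1.e+00] F [-0.5  0.1 -0.2] w 0.999 q [-0.91  0.18  0.37  2.07 -0.08  0.9  -0.46]
(0.417, 0.2105, 0.0, 1.8) -> shift [-0.0003, -0.0007, 0.0547] spin -0.0006
top server (array([0.6203, 0.1743]), 'pca', np.float64(5.0), 'rect', (0.6204, 0.1741, 66, 105, 5.4)) switch (array([ 0.4903, -0.0199]), 'pca', np.float64(5.6), 'rect', (0.4906, -0.0202, 66, 100, 5.4)) modem (array([ 0.6531, -0.177 ]), 'pca', np.float64(3.3), 'rect', (0.6537, -0.177, 64, 92, 0.5))
side server (array([0.6302, 0.1624]), 'pca', np.float64(-7.5), 'rect', (0.6384, 0.1679, 53, 113, -16.2)) switch (array([ 0.4901, -0.0229]), 'pca', np.float64(4.1), 'rect', (0.4901, -0.0214, 66, 106, 5.0)) modem (array([ 0.652 , -0.1803]), 'pca', np.float64(2.6), 'rect', (0.6516, -0.1791, 66, 95, 4.7))
```

View pics/top3.png

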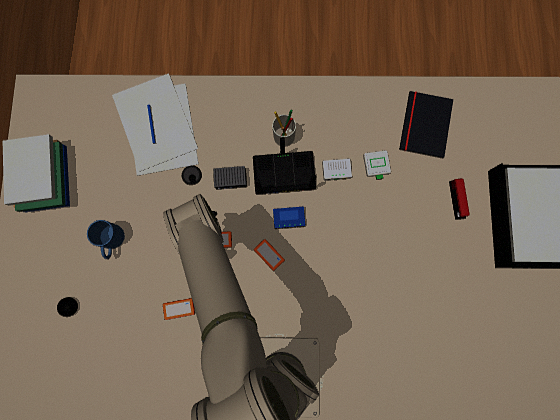

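View pics/side3.png

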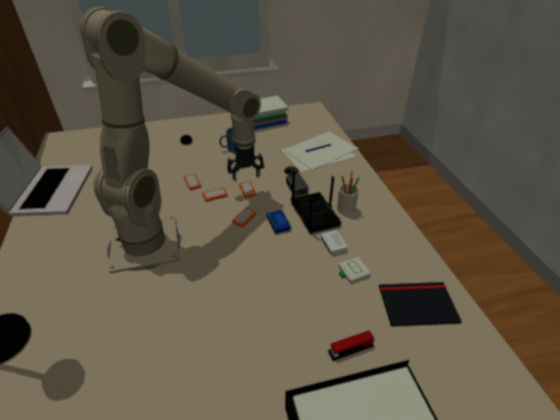

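Server reads x −3, y +179 mm and switch reads x −150, y −2 mm in the router frame, so both are in range. Now the drive.

Request:
send_rows(
  steps=[
    [[0,0,0.02],0],
    [[0,-0.0005,0.035],0],
    [[0,-0.0005,0.045],0],
    [[0,-0.0005,0.051],0],
    [[0,-0.0005,0.054],0],
    [[0,-0.0005,0.056],0],
    [[0,-0.0005,0.056],0],
    [[0,-0.0005,0.056],0],
  ],
)

```text
clock: 25.35
position: [0.4172, 0.2112, 0.0]
ee_rot: [1.0, 0.016, 0.0, -0.0]
ft_force: [0.0, -0.3, -0.2]
grip_width: 0.997
```

Request:
send_rows(
  steps=[
    [[0,0,0],0],
    [[0,0,0],0],
    [[0,0,0],0],
    [[0,0,0],0],
    [[0,0,0],0],
    [[0,0,0],0],
    [[0,0,0],0],
    [[0,0,0],0],
  ],
  hand=0,
  force=40,
)

```text
clock: 26.35
position: [0.4173, 0.2112, 0.0002]
ee_rot: [1.0, 0.016, 0.0, -0.0]
ft_force: [-0.5, -1.9, 5.4]
grip_width: 0.594
```

Request:
send_rows(
  steps=[
    [[0,0,-0.01],0],
    [[0,0,-0.03],0],
    [[0,0,-0.07],0],
    [[0,0,-0.11],0],
    [[0,0,-0.15],0],
    [[0,0,-0.15],0],
    [[0,0,-0.15],0],
    [[0,0,-0.15],0],
  ],
)

```text
clock: 27.35
position: [0.4164, 0.2106, 0.1487]
ee_rot: [1.0, 0.016, -0.001, 0.001]
ft_force: [0.2, -0.4, -0.8]
grip_width: 0.597
```

```bash
python3 g.py .6242,.173,.15,5.3; python3 - <<'E'
from h import *
p,d,K,T=snap("side",4); im=p[:,:,::-1]
u,v=proj([.417,.211,.16],K,T)[0].astype(int); print(u,v)
cv2.imwrite("pics/s4.png",cv2.resize(im[v-40:v+60,u-60:u+60],None,fx=6,fy=6,interpolation=cv2.INTER_CUBIC))
E
```

```text
t 27.35 pos [0.4164 0.2106 0.1487] phi 1.81 zaxis [-0.0017 -0.0014 -1.    ] F [ 0.2 -0.4 -0.8] w 0.597 q [-0.93  0.04  0.38  1.99 -0.02  1.12 -0.52]
(0.6242, 0.173, 0.15, 5.3) -> shift [0.2066, 0.0442, -0.0016] spin -0.0609
245 159
```

View pics/s4.png

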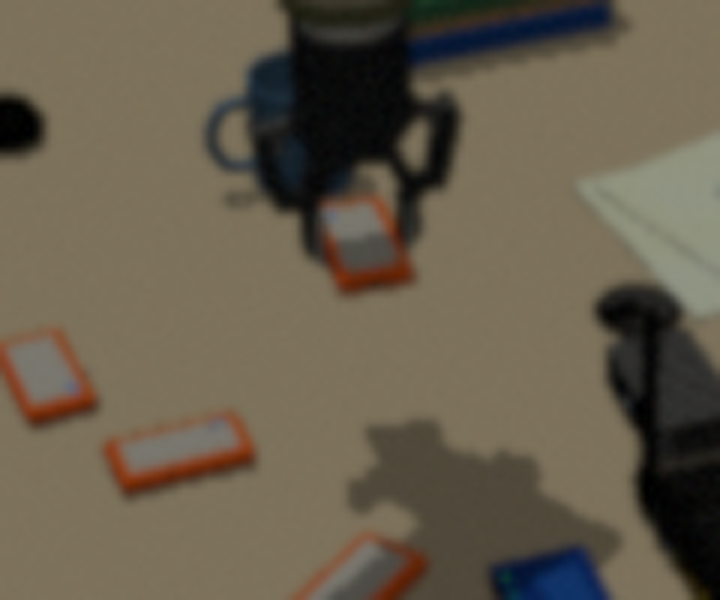

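The crop shows the drive at (365,245), held level between the fingers.

Request:
send_rows(
  steps=[
    [[0.05,0.01,0],-0.03],
    [[0.1,0.02,0],-0.061],
    [[0.15,0.03,0],-0.061],
    [[0.19,0.04,0],-0.061],
    [[0.2066,0.044,0],-0.061],
    [[0.2066,0.044,0],-0.061],
    [[0.2066,0.044,0.03],-0.061],
    [[0.2066,0.044,0.06],-0.061],
  ],
)

```text
clock: 28.4
position: [0.6239, 0.1744, 0.0888]
ee_rot: [0.999, 0.047, -0.0, -0.0]
ft_force: [0.4, 0.1, -1.7]
grip_width: 0.595
```

```bash
python3 g.py .6242,.173,.041,5.3
```

```text
t 28.4 pos [0.6239 0.1744 0.0888] phi 5.36 zaxis [-6.e-04  5.e-04 -1.e+00] F [ 0.4  0.1 -1.7] w 0.595 q [-0.68  0.52  0.45  1.58 -0.25  1.1  -0.07]
(0.6242, 0.173, 0.041, 5.3) -> shift [0.0002, 0.0014, 0.0478] spin 0.001
```

Request:
send_rows(
  steps=[
    [[0,0.001,0.015],0],
    [[0,0.001,0.027],0],
    [[0,0.001,0.034],0],
    [[0,0.001,0.038],0],
    [[0,0.001,0.04],0],
    [[0,0.001,0.041],0],
    [[0,0.001,0.041],0],
    [[0,0.001,0.041],0],
  ],
)

```text
clock: 29.4
position: [0.6252, 0.1727, 0.049]
ee_rot: [0.999, 0.046, 0.0, -0.0]
ft_force: [1.0, 0.1, -0.4]
grip_width: 0.596
```

```bash
python3 g.py .6242,.173,.041,5.3
```

```text
t 29.4 pos [0.6252 0.1727 0.049 ] phi 5.31 zaxis [ 3.e-04  2.e-04 -1.e+00] F [ 1.   0.1 -0.4] w 0.596 q [-0.67  0.56  0.44  1.6  -0.27  1.03 -0.06]
(0.6242, 0.173, 0.041, 5.3) -> shift [-0.0009, -0.0004, 0.008] spin 0.0001
```

Request:
send_rows(
  steps=[
    [[-0.001,0,0.003],0],
    [[-0.001,0,0.005],0],
    [[-0.001,0,0.0065],0],
    [[-0.001,0,0.0075],0],
    [[-0.001,0,0.008],0],
    [[-0.001,0,0.008],0],
    [[-0.001,0,0.008],0],
    [[-0.001,0,0.008],0],
  ],
)

```text
clock: 30.4
position: [0.6241, 0.1726, 0.0409]
ee_rot: [0.999, 0.046, 0.0, -0.0]
ft_force: [-0.1, -1.2, -1.5]
grip_width: 0.596
```

Request:
send_rows(
  steps=[
    [[0,0,0.001],0],
    [[0,0,0.001],0],
    [[0,0,0.002],0],
    [[0,0,0.002],0],
    [[0,0,0.002],0],
    [[0,0,0.002],0],
    [[0,0,0.002],0],
    [[0,0,0.002],0],
  ],
)

```text
clock: 31.4
position: [0.6242, 0.1726, 0.0402]
ee_rot: [0.999, 0.046, 0.0, -0.0]
ft_force: [-7.6, -1.7, 14.4]
grip_width: 0.593
```

Contact is at the expected height, with about 14 N. I'll release and rise straight up.

Request:
send_rows(
  steps=[
    [[0,0,0],0],
    [[0,0,0],0],
    [[0,0,0],0],
    [[0,0,0],0],
    [[0,0,-0.01],0],
    [[0,0,-0.04],0],
    [[0,0,-0.09],0],
    [[0,0,-0.14],0],
  ],
  hand=1,
)

```text
clock: 32.4
position: [0.6239, 0.1724, 0.181]
ee_rot: [0.999, 0.046, 0.0, -0.0]
ft_force: [0.6, 0.6, -0.1]
grip_width: 0.998
```

```bash
python3 g.py .4,.35,.25,5.3
```

```text
t 32.4 pos [0.6239 0.1724 0.181 ] phi 5.3 zaxis [ 3.e-04  1.e-04 -1.e+00] F [ 0.6  0.6 -0.1] w 0.998 q [-0.7   0.44  0.48  1.49 -0.21  1.27 -0.1 ]
(0.4, 0.35, 0.25, 5.3) -> shift [-0.2066, -0.1975, -0.0691] spin -0.0
```

Request:
send_rows(
  steps=[
    [[0,0,-0.05],0],
    [[-0.04,-0.04,-0.069],0],
    [[-0.08,-0.08,-0.069],0],
    [[-0.12,-0.12,-0.069],0],
    [[-0.16,-0.16,-0.069],0],
    [[-0.2,-0.19,-0.069],0],
    [[-0.2066,-0.1975,-0.069],0],
    [[-0.2066,-0.1975,-0.069],0],
  ],
)

```text
clock: 33.4
position: [0.4003, 0.3501, 0.2484]
ee_rot: [0.999, 0.047, 0.0, -0.0]
ft_force: [0.7, 0.5, 0.3]
grip_width: 1.003
```

```bash
python3 g.py; python3 - <<'E'
from h import *
snap("top",5); snap("side",5)
th=np.radians(5.3); R=np.array([[np.cos(th),-np.sin(th)],[np.sin(th),np.cos(th)]])
for n,rc in(("top",(.640,-.004)),("side",(.638,-.0065))):
  for k,c,h in(("drive",(.621,.173),.054),("switch",(.49,-.021),.025),("modem",(.653,-.178),.028)):
    m=meas(n,5,c,h,(.06,.07)); print(n,k,m, "router frame",(R.T@(m[0]-rc)).round(4) if m else None)
p=load("top",5)[0][:,:,::-1]
cv2.imwrite("pics/c5.png",cv2.resize(p[110:250,170:400],None,fx=3.4,fy=3.4,interpolation=cv2.INTER_CUBIC))
p=load("side",5)[0][:,:,::-1]
cv2.imwrite("pics/c5s.png",cv2.resize(p[150:270,240:380],None,fx=5,fy=5,interpolation=cv2.INTER_CUBIC))
E
```

```text
t 33.4 pos [0.4003 0.3501 0.2484] phi 5.34 zaxis [ 7.e-04  6.e-04 -1.e+00] F [0.7 0.5 0.3] w 1.003 q [-1.12  0.11  0.34  1.7  -0.04  1.34 -0.68]
top drive (array([0.6206, 0.1744]), 'pca', np.float64(5.4), 'rect', (0.6207, 0.1745, 52, 95, 5.4)) router frame [-0.0028  0.1794]
top switch (array([ 0.4904, -0.02  ]), 'pca', np.float64(5.7), 'rect', (0.4908, -0.0203, 65, 100, 5.6)) router frame [-0.1504 -0.0021]
top modem (array([ 0.653 , -0.1769]), 'pca', np.float64(4.7), 'rect', (0.653, -0.177, 65, 91, 4.2)) router frame [-0.003  -0.1734]
side drive (array([0.6271, 0.1637]), 'pca', np.float64(-6.4), 'rect', (0.6344, 0.1706, 45, 99, -16.2)) router frame [0.0049 0.1705]
side switch (array([ 0.49  , -0.0235]), 'pca', np.float64(3.5), 'rect', (0.4904, -0.0221, 66, 107, 5.0)) router frame [-0.1489 -0.0033]
side modem (array([ 0.6524, -0.1805]), 'pca', np.float64(3.1), 'rect', (0.6518, -0.1798, 66, 97, 4.7)) router frame [-0.0017 -0.1746]
```

View pics/c5.png

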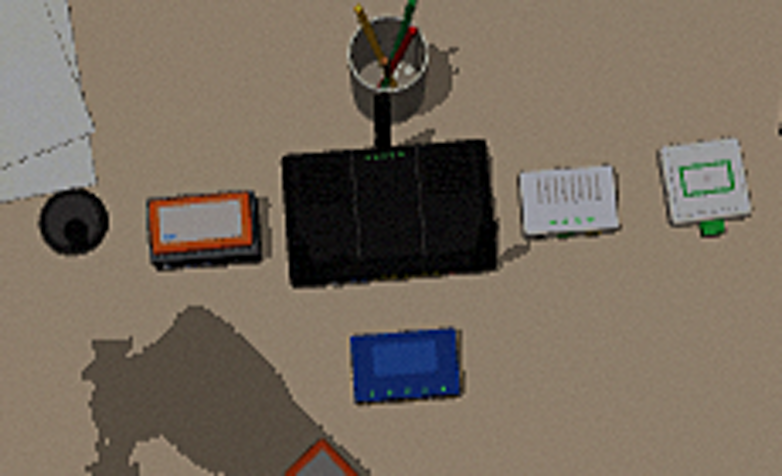

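View pics/c5s.png

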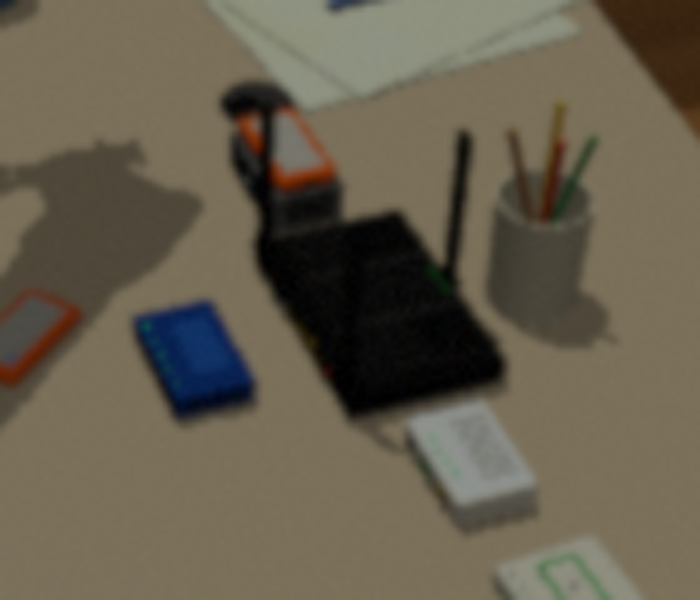

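```bash
python3 -c "
from workcell import manip
print(manip.hand_in(), manip.get_obs()['clock'])"
```

```text
the job is handed in; nothing more can be done
the job is handed in; nothing more can be done
```

All four pieces are in place and the job is handed in, after about 34 s of robot time. The modem is on the outlet's side, the server is on the grommet's side with the drive on top, and the switch is in front of the sockets. The drive I used was the orange one farthest from the base.

**Top camera, in the router frame:**

| Piece | x (mm) | y (mm) | Angle off the router |
|---|---|---|---|
| Modem | −3 | −173 (about 27 mm gap) | within 1° |
| Server | −3 | +179 (about 27 mm gap) | within 1° |
| Switch | −150 (about 53 mm gap) | −2 | within 1° |

The drive sits within 1 mm of the server's centre and is parallel to it.

**What disagreed or was uncertain:**
- **Side camera:** it agreed on the modem and switch to within about 2 mm. Its readings for the server and drive were wrong because an antenna hid part of them, so those rest on the top camera.
- **Router position:** the router's front-to-back position is uncertain by about ±4 mm, because its front and back edges did not agree exactly.
- **Camera offset:** the top camera reads about 3–4 mm off the robot's own coordinates. I allowed for that when placing the server, switch and drive.
- **Bystanders:** the mug, pen pot and stapler look unmoved in the pictures, but I did not measure them again.

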